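# Sieve the burnishing balls from the polished knobs

### The arm

A 6-joint arm with a two-finger parallel gripper is mounted at the origin on the work surface. World frame = base frame: x ahead of the robot, y to its left, z up, the work surface at z = 0. Lengths are in m, angles in rad, forces in N, time in s.
With the tool pointing down it reaches from about 0.375 to 0.975 m from the base axis. Payload 3.8 kg.
Tool frame: the origin (TCP) lies midway between the tips of the shut fingers; the grasp point (between the pads) lies 19 mm behind it; z points along the fingers, y is the line along which they close (so a half turn about z gives the same grasp; the last joint's range is limited). The gripper opens to 88 mm and grips with 3 to 60 N. Pads are 18 mm wide; open, the fingers measure 123 mm over their backs; the gripper's body (75 mm by 187 mm) begins 45 mm behind the grasp point.
Start: joints at [1.222, 0.264, 1.604, -0, 1.274, -0.037], TCP at [0.207, 0.642, 0.239] pointing down, gripper open.
Joint ranges: [-2.63, 2.63], [-0.94, 2.18], [0.31, 2.57], [-1.31, 4.45], [0, 2.66], [-2.55, 2.55]. Speed limits (rad/s): [2.57, 2.57, 3.14, 3.14, 3.14, 3.14].

### API

Orientations are given as a rotation vector (axis times angle).
In Python, from cell import manip, inverse_kinematics, cams, order gives the robot as it stands. Calls block until the motion is done:
- manip.move_pose(position, orientation): joint-space move of the TCP to a pose.
- manip.move_linear(position, rate=0.15, rot=None): straight line of the TCP; rot=None keeps the orientation; rate is the mean speed in m/s.
- manip.set_joints(angles): joint-space move.
- manip.set_gripper(opening, force=None): finger opening in m; force is the grip in N (None keeps the last); returns when the fingers have stopped.
- manip.dwell(seconds).
- inverse_kinematics(position, orientation): joint angles nearest the present ones, or None.
- manip.state(): the state.
- cams.capture(name): name is "side" or "top"; returns a dict with "image" (400x640x3 uint8, blue, green, red), "z_map" (400x640 float32, m along the optical axis (not along the pixel's ray), 0 where there is no reading), "intrinsics" (3x3 intrinsics, pixels), "k1" (the pictures are not rectified: a ray, as slopes to the right and down, at radius r is drawn at 1 + k1 r^2 times it, then the intrinsics apply), "position" and "orientation" of the camera in the world. Camera axes: x right, y down, z forward; pixel columns grow to the right and rows downward; lengths in m; the calibration is good to about 2 mm. A picture is of the moment at which its call begins.
A pose or a line that the arm cannot do raises manip.IKError and nothing moves.
- order.close_job(): hands the job in; it is judged then, once.
The state is a dict: "clock": time; "joint_pos": joint angles; "joint_velocities": joint speeds; "tau": joint torques, N m; "tool_pos": TCP position; "tcp_rot": TCP orientation; "contact_force": force on the tool from outside, world axes, zero at the start; "moment": the same for the moment, N m; "gripper_width": finger opening in m; "grasp_force": force on a finger pad.
Only numpy, scipy, OpenCV 4.12 (cv2) and the standard library are available. Lean on these libraries where they do the work, as an engineer would, in place of code of your own. Each camera call takes 0.05 s, during which the arm holds its last target. There are 200 camera calls.

### The job

Lift the loaded sieve tray off its sloping stand by the bar across its top and tilt it over the round pan until all five small steel balls have dropped through the slots into the pan, keeping the three knobs in the tray. Then tip the three knobs out over the tray's low lip into the woven basket. Put the empty tray back on its stand as it lay before and let go; leave the cup, the compound bar and the wrench where they are.

Things in the scene. Friction and masses are not known exactly. Their poses are not given: they have to be found in the camera images.
- tray: Steel sieve tray, 208 x 109 mm, 0.3 kg, carried by a wooden grip bar across its middle. Origin: bar centre. Axes level (z up) when parked, but the tray is built at a 24 degree slope in them: length u = (0.914, 0, 0.407) towards the slotted end (high when parked), floor normal n = (-0.407, 0, 0.914), width y. Floor top is 75 mm from the origin along -n, 4 mm thick; side walls 34 mm high.
- tray_bar (a point): Centre of the tray's grip bar (same as the tray's origin). Bar 14 mm thick along u, 22 mm tall along n, 109 mm long along y; its ends stand on flat posts 20 mm wide at the side walls, 101 mm clear between them, nothing else above the walls.
- tray_lip (a point): Middle of the tray's low pouring lip (top edge), 4 mm high, 102 mm from the tray's middle on the -u side, the low end when parked. The floor half next to it is solid; parked or level, knobs and balls stay there. Knobs lying still against the lip roll over it at a floor slope of about 42 degrees (lip end low); 50 is sure.
- tray_slots (a point): Middle of the slotted half of the floor (top face), 50 mm on the +u side. Five through slots along u, each 17 mm wide, 100 mm long, with 4 mm bars between; the end beyond is closed by a wall 34 mm high. With this end some degrees low (15 is ample) everything rolls onto the slots; balls fall through, knobs stay. Knobs there roll back at about 32 degrees the other way or more.
- stand: Fixed green steel stand, about 225 x 127 mm, holding the tray at a 24 degree slope, lip end low towards the stand's -x. Two rails under the tray's long edges, side guides (4 mm clearance each side, 14 mm above the rails) and a stop at the low end (3 mm clearance). Origin on the table straight under the parked tray's bar centre; x points uphill, z up.
- seat (a point): Point fixed to the stand, 155 mm above the table: where the bar centre (tray origin) is when the tray is parked. Axes as the stand's; the parked tray has the same axes.
- pan: Fixed round aluminium pan, 210 mm outside diameter, 55 mm high, straight 4 mm wall, two small handles outside, open above. Origin: centre of its underside, on the table.
- basket: Fixed rectangular basket of woven white strip with a green rim, 250 mm (its x) x 200 mm (its y) outside, 92 mm high, 6 mm wall, open above. Origin: centre of its underside, on the table.
- knob1: Bronze ball knob with a tapped hole, 32 mm diameter, about 75 g, loose in the tray at the start; rolls. Origin at its centre.
- knob2: Bronze ball knob with a tapped hole, 32 mm diameter, about 75 g, loose in the tray at the start; rolls. Origin at its centre.
- knob3: Bronze ball knob with a tapped hole, 32 mm diameter, about 75 g, loose in the tray at the start; rolls. Origin at its centre.
- ball1: Steel burnishing ball, 13 mm diameter, 10 g, loose in the tray at the start; rolls and falls through the slots. Origin at its centre.
- ball2: Steel burnishing ball, 13 mm diameter, 10 g, loose in the tray at the start; rolls and falls through the slots. Origin at its centre.
- ball3: Steel burnishing ball, 13 mm diameter, 10 g, loose in the tray at the start; rolls and falls through the slots. Origin at its centre.
- ball4: Steel burnishing ball, 13 mm diameter, 10 g, loose in the tray at the start; rolls and falls through the slots. Origin at its centre.
- ball5: Steel burnishing ball, 13 mm diameter, 10 g, loose in the tray at the start; rolls and falls through the slots. Origin at its centre.
- cup: Bystander: small bronze cup on three legs, 85 mm tall, 56 mm across. Origin under its centre.
- compound_bar: Bystander: brick-red bar of polishing compound, 45 x 110 x 35 mm. Origin under its centre.
- wrench: Bystander: steel wrench lying on the bench. Origin under its middle.
There are look-alikes about, which are no part of the job. Leave any blue or red look-alike of the tray alone.

How it is judged:
By the outcome, as a careful person would: the job done as asked, in the order asked, and still so for the second after the job is handed in, with the robot touching nothing.
It also fails if it takes over 61 s, if anything falls off the work surface, if the arm or the gripper's body presses on something with over 40 N, if the wrist force passes 120 N, or if a joint passes its speed limit or range.

## Working session

There is one attempt and no reset: what is moved stays moved. The work goes in short steps, each a Python script; the robot and the scene stay as the last script left them, time stands still between calls to the robot, and variables do not carry over. Pictures are saved under pics/ and viewed, at most 10 in all, crops included, and the job is handed in when it is done.

```bash
ls; mkdir -p pics; cat > h.py <<'E'
import numpy as np, cv2
from scipy.spatial.transform import Rotation as R
def cloud(c):
    K=np.array(c["intrinsics"]);h,w=c["z_map"].shape
    v,u=np.mgrid[0:h,0:w].astype(np.float32)
    k=c["k1"]
    x=(u-K[0,2])/K[0,0]; y=(v-K[1,2])/K[1,1]
    xd,yd=x.copy(),y.copy()
    for _ in range(20):
        f=1+k*(x*x+y*y); x=xd/f; y=yd/f
    z=c["z_map"]; P=np.stack([x*z,y*z,z],-1)
    o=np.array(c["orientation"]); M=o if o.shape==(3,3) else R.from_rotvec(o).as_matrix()
    W=P@M.T+np.array(c["position"]); W[z<=0]=np.nan
    return W
E
python3 - <<'E'
from cell import cams,manip
import numpy as np,pickle,cv2
for n in("top","side"):
    c=cams.capture(n); pickle.dump(c,open(n+"0.pkl","wb")); cv2.imwrite(f"pics/{n}0.png",c["image"])
    print(n,c["position"],c["orientation"],c["k1"],c["intrinsics"])
print(manip.state())
E
```

```text
pics
top [ 0.4139866  -0.14490482  1.53991313] [-2.11713727  2.16902113 -0.11695997] -0.12278852045723358 [[434.81962289   0.         318.60163972]
 [  0.         434.81962289 204.27929338]
 [  0.           0.           1.        ]]
side [ 0.55999221 -0.76435613  0.8707349 ] [-2.45632689  0.05727651 -0.01271523] -0.04748509900945453 [[378.6261245    0.         324.41114109]
 [  0.         378.6261245  203.0700889 ]
 [  0.           0.           1.        ]]
{'clock': 0.1, 'joint_pos': array([ 1.22206796e+00,  2.64712956e-01,  1.60520602e+00, -1.98843494e-05,
        1.27374212e+00, -3.69278297e-02]), 'joint_velocities': array([ 2.72108757e-06, -7.63219149e-04, -2.84332456e-03, -1.27917022e-03,
        3.10393151e-04, -1.10921572e-03]), 'tau': array([-4.51462947e-04, -5.03616929e+01, -3.58071291e+01,  7.30793690e-02,
        2.33520049e-02, -9.50176991e-05]), 'tool_pos': array([0.20687763, 0.64184038, 0.23750582]), 'tcp_rot': array([-0.4877256 , -3.10311855,  0.00319422]), 'contact_force': array([ 0.05086903, -0.09598062,  0.27553662]), 'moment': array([-0.03997521,  0.01836204,  0.01035593]), 'grasp_force': 0.0, 'gripper_width': 0.08804313716030746}
```

View pics/top0.png

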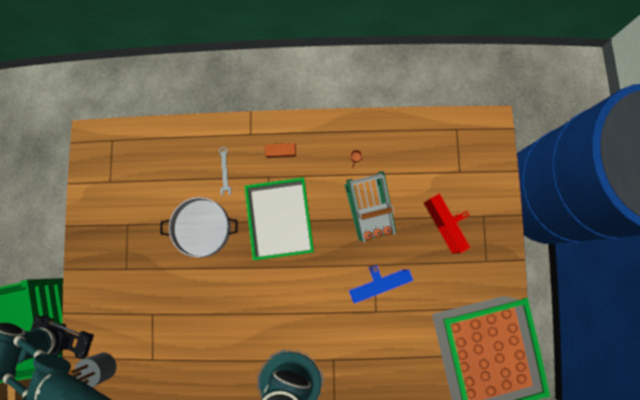

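View pics/side0.png

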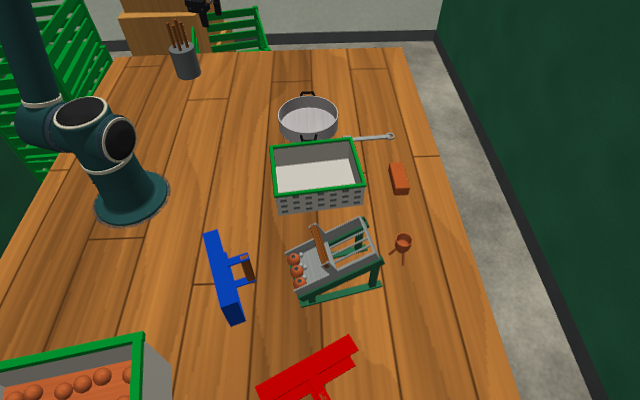

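Top view: the grey tray on its stand is at about (372,207), with its bar at (377,213) and the knobs at (378,234). The pan is at (200,227) and the basket at (280,218). The blue and red look-alikes are at (380,285) and (447,222). Side view: the tray is at (333,260), bar at (318,243), with the lip end towards the robot.

```bash
cat > m.py <<'E'
import pickle,numpy as np,cv2
from h import cloud
C={n:pickle.load(open(n+"0.pkl","rb")) for n in("top","side")}
W={n:cloud(C[n]) for n in C}
def box(n,u0,u1,v0,v1):
    return W[n][v0:v1,u0:u1].reshape(-1,3),C[n]["image"][v0:v1,u0:u1].reshape(-1,3).astype(int)
# table check
for n,b in(("top",(100,150,265,300)),("side",(100,180,330,340))):print(n,"table z",np.nanmedian(box(n,*b)[0][:,2]))
# pan rim & basket rim
for n,bp,bb in(("top",(150,246,190,265),(240,320,170,265)),("side",(270,345,85,150),(262,370,130,220))):
    P,c=box(n,*bp); g=c.max(1)-c.min(1)<40; m=g&(P[:,2]>.045)&(P[:,2]<.065); Q=P[m].astype(np.float32)
    (cx,cy),r=cv2.minEnclosingCircle(Q[:,:2]); A=np.c_[2*Q[:,:2],np.ones(len(Q))]; s=np.linalg.lstsq(A,(Q[:,:2]**2).sum(1),rcond=None)[0]
    print(n,"pan",cx,cy,r,len(Q),"lsq",s[:2],np.sqrt(s[2]+s[0]**2+s[1]**2))
    P,c=box(n,*bb); g=(c[:,1]-c[:,2]>40)&(c[:,1]-c[:,0]>30)&(P[:,2]>.08)&(P[:,2]<.11); Q=P[g].astype(np.float32)
    print(n,"basket",cv2.minAreaRect(Q[:,:2]),len(Q))
# bar
for n,b in(("top",(340,410,165,250)),("side",(280,385,210,310))):
    P,c=box(n,*b)
    m=(P[:,2]>.14)&(c[:,2]-c[:,0]>35); Q=P[m]
    print(n,"bar n",len(Q),np.nanmean(Q,0),np.percentile(Q,[2,98],axis=0).round(3).tolist())
    q=Q[:,:2]-Q[:,:2].mean(0); w,V=np.linalg.eigh(q.T@q); print(" dir",V[:,1],np.degrees(np.arctan2(V[1,1],V[0,1])))
    print(" minrect",cv2.minAreaRect(Q[:,:2].astype(np.float32)))
    # tray walls/stand everything above table
    m=(P[:,2]>.03); Q=P[m].astype(np.float32); print(" allrect",cv2.minAreaRect(Q[:,:2]))
for n,b in(("top",(340,410,160,250)),("side",(275,390,205,310))):
    u0,u1,v0,v1=b; im=cv2.resize(C[n]["image"][v0:v1,u0:u1],None,fx=5,fy=5,interpolation=2); cv2.imwrite(f"pics/{n}_crop.png",im)
a=cv2.imread("pics/top_crop.png");b=cv2.imread("pics/side_crop.png")
h=max(a.shape[0],b.shape[0]);cv2.imwrite("pics/crop0.png",cv2.resize(np.hstack([cv2.copyMakeBorder(i,0,h-i.shape[0],0,0,0) for i in(a,b)]),(790,int(790*h/(a.shape[1]+b.shape[1])))))
E
python3 m.py
```

```text
top table z -0.00043055269171399235
side table z 0.0003624311251044787Traceback (most recent call last):
  File "m.py", line 12, in <module>
    (cx,cy),r=cv2.minEnclosingCircle(Q[:,:2]); A=np.c_[2*Q[:,:2],np.ones(len(Q))]; s=np.linalg.lstsq(A,(Q[:,:2]**2).sum(1),rcond=None)[0]
              ~~~~~~~~~~~~~~~~~~~~~~^^^^^^^^^
cv2.error: OpenCV(4.12.0) /io/opencv/modules/imgproc/src/shapedescr.cpp:201: error: (-215:Assertion failed) count >= 0 && (depth == CV_32F || depth == CV_32S) in function 'minEnclosingCircle'
```

Slices need to be contiguous.

```bash
sed -i 's/cv2.minEnclosingCircle(Q\[:,:2\])/cv2.minEnclosingCircle(Q[:,:2].copy())/; s/cv2.minAreaRect(Q\[:,:2\])/cv2.minAreaRect(Q[:,:2].copy())/' m.py; python3 m.py
```

```text
top table z -0.00043055269171399235
side table z 0.0003624311251044787
top pan 0.5430043339729309 0.3101661205291748 0.13796649873256683 342 lsq [0.54286675 0.30883101] 0.10733473690390513
top basket ((0.5627866387367249, 0.022381924092769623), (0.2569812834262848, 0.20632149279117584), 6.49050235748291) 830
side pan 0.5824767351150513 0.27983516454696655 0.17268554866313934 494 lsq [0.571769   0.27732557] 0.12409571222429974
side basket ((0.5644226670265198, 0.01929207146167755), (0.2573944926261902, 0.2129853516817093), 6.440240383148193) 980
top bar n 192 [ 0.56651519 -0.30101543  0.16088019] [[0.548, -0.353, 0.147], [0.661, -0.25, 0.169]]
 dir [-0.12167567  0.99256991] 96.98882016630643
 minrect ((0.6124193668365479, -0.2928658127784729), (0.11998956650495529, 0.10707224160432816), 10.031604766845703)
 allrect ((0.5925256609916687, -0.2924560308456421), (0.21523672342300415, 0.12847720086574554), 12.675477027893066)
side bar n 327 [ 0.56668541 -0.30234076  0.16068434] [[0.548, -0.353, 0.148], [0.582, -0.252, 0.166]]
 dir [-0.25736764  0.96631356] 104.91392456473807
 minrect ((0.6133710145950317, -0.2892569601535797), (0.11923007667064667, 0.1087941899895668), 14.49210262298584)
 allrect ((0.5945556163787842, -0.2950126528739929), (0.21459929645061493, 0.1277237981557846), 12.752081871032715)
```

View pics/crop0.png

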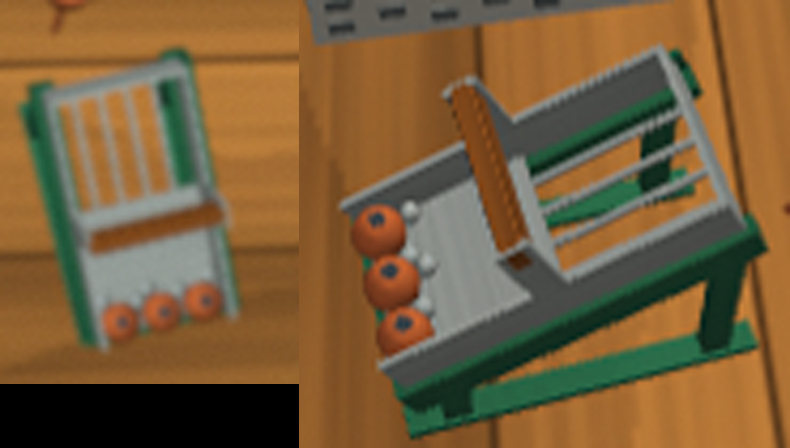

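The crop shows three knobs against the lip with the steel balls just uphill of them, and the bar clear of anything. The stand's yaw is about 12.7°. I'll refine the bar and pan, then check the IK.

```bash
cat > m2.py <<'E'
from m import *
from scipy.optimize import least_squares
import sys
print("-----")
yaw=np.radians(12.7)
for y in(11.5,12.7,14):
  yaw=np.radians(y);X=np.array([np.cos(yaw),np.sin(yaw),0]);Y=np.array([-X[1],X[0],0]);Z=np.array([0,0,1.])
  u=.914*X+.407*Z;n_=-.407*X+.914*Z;o=np.array([.571,-.3015,.155])
  for n,b in(("top",(340,410,165,250)),("side",(280,385,210,310))):
    P,c=box(n,*b);D=P-o; a,h,t=D@u,D@n_,D@Y
    m=(c[:,2]-c[:,0]>35)&(abs(a)<.03)&(abs(t)<.07)&(h>.003)
    top=m&(abs(h-.011)<.004)
    p=np.polyfit(t[top],a[top],1)
    print(y,n,m.sum(),top.sum(),"u pct",np.percentile(a[top],[3,50,97]).round(4),"slope deg",np.degrees(p[0]).round(2),"h med",np.median(h[top]).round(4),"t ext",np.percentile(t[m],[1,99]).round(4))
for n,bp in(("top",(150,246,190,265)),("side",(270,345,85,150))):
    P,c=box(n,*bp);m=(c.max(1)-c.min(1)<40)&(abs(P[:,2]-.053)<.006);Q=P[m]
    r=least_squares(lambda p:np.hypot(Q[:,0]-p[0],Q[:,1]-p[1])-.103,[.545,.305],loss="soft_l1",f_scale=.003);print(n,"pan",r.x,len(Q),np.median(abs(r.fun)))
E
python3 m2.py | sed '1,/-----/d'
cat > k.py <<'E'
import numpy as np
from scipy.spatial.transform import Rotation as R
# tool pose holding the tray: bar centre p, yaw of tray x, floor slope s (deg, + = lip low)
def pose(p,yaw,s,flip=1,back=0.0):
    y,s=np.radians([yaw,s]);X=np.array([np.cos(y),np.sin(y),0]);Y=np.array([-X[1],X[0],0]);Z=np.array([0,0,1.])
    u=np.cos(s)*X+np.sin(s)*Z;n=-np.sin(s)*X+np.cos(s)*Z
    ty=flip*u;tz=-n;tx=np.cross(ty,tz)
    return np.array(p)+tz*(.019-back),R.from_matrix(np.c_[tx,ty,tz]).as_rotvec(),u,n
E
python3 - <<'E'
from cell import *
from k import *
np.set_printoptions(precision=2,suppress=True)
for f in(1,-1):
  for lab,p,yaw,ss in(("seat",[.571,-.3015,.155],12.7,(24,)),("pan",[.5,.309,.2],-30,(24,0,-15,-20)),("pan",[.5,.309,.2],13,(24,0,-15,-20)),("pan",[.5,.309,.2],40,(24,0,-15,-20)),("bas",[.66,.022,.25],6.5,(-15,10,30,50)),("bas",[.66,.022,.25],30,(-15,10,30,50)),("bas",[.66,.022,.25],-20,(-15,10,30,50))):
    for s in ss:
      q=pose(p,yaw,s,f);j=inverse_kinematics(q[0],q[1]);print(f,lab,yaw,s,j)
E
```

```text
11.5 top 158 119 u pct [-0.0119 -0.0054  0.0008] slope deg -0.13 h med 0.011 t ext [-0.051   0.0535]
11.5 side 259 243 u pct [-0.011  -0.0044  0.0022] slope deg -1.32 h med 0.0108 t ext [-0.0508  0.053 ]
12.7 top 157 122 u pct [-0.0119 -0.0053  0.0009] slope deg 0.61 h med 0.0112 t ext [-0.0508  0.0536]
12.7 side 258 243 u pct [-0.011  -0.0044  0.0019] slope deg -0.36 h med 0.0108 t ext [-0.0506  0.0533]
14 top 157 125 u pct [-0.012 -0.005  0.001] slope deg 1.74 h med 0.0112 t ext [-0.0506  0.0538]
14 side 259 243 u pct [-0.011  -0.0042  0.002 ] slope deg 0.8 h med 0.0107 t ext [-0.0503  0.0536]
top pan [0.54306337 0.308222  ] 290 0.0015337084727686176
side pan [0.54527368 0.30514578] 385 0.0018442497465735452
1 seat 12.7 24 [-0.69  0.15  1.99  0.47  0.78 -1.21]
1 pan -30 24 [ 0.72  0.08  1.99 -0.48  0.99  1.49]
1 pan -30 0 [0.51 0.14 1.86 0.   1.14 1.03]
1 pan -30 -15 [0.4  0.23 1.77 0.22 1.3  0.85]
1 pan -30 -20 [0.36 0.27 1.75 0.27 1.36 0.8 ]
1 pan 13 24 [ 0.59 -0.06  2.13 -0.23  0.7   0.51]
1 pan 13 0 [ 0.51  0.14  1.86 -0.    1.14  0.28]
1 pan 13 -15 [0.48 0.3  1.69 0.06 1.41 0.
[... 994 characters left out ...]
1.86 -0.    1.14 -2.11]
-1 pan -30 -15 [ 0.4   0.23  1.77  0.22  1.3  -2.29]
-1 pan -30 -20 [ 0.36  0.27  1.75  0.27  1.36 -2.34]
-1 pan 13 24 None
-1 pan 13 0 None
-1 pan 13 -15 None
-1 pan 13 -20 None
-1 pan 40 24 None
-1 pan 40 0 None
-1 pan 40 -15 None
-1 pan 40 -20 None
-1 bas 6.5 -15 None
-1 bas 6.5 10 None
-1 bas 6.5 30 None
-1 bas 6.5 50 [-0.07 -0.12  2.26  0.79  0.2   2.24]
-1 bas 30 -15 None
-1 bas 30 10 [-0.05  0.15  1.76  0.11  1.08  2.52]
-1 bas 30 30 [-0.16  0.02  1.98  0.47  0.78  2.18]
-1 bas 30 50 [-0.28 -0.04  2.18  1.14  0.65  1.51]
-1 bas -20 -15 None
-1 bas -20 10 None
-1 bas -20 30 [ 0.1  -0.    2.   -0.35  0.69 -2.47]
-1 bas -20 50 [ 0.19 -0.07  2.21 -1.12  0.45 -1.69]
```

```bash
cat >> k.py <<'E'
SEAT=np.array([.5658,-.3011,.155]);YAW=12.6
PAN=np.array([.544,.307,0]);BAS=np.array([.5635,.021,0])
def over_pan(s,yaw=30,z=.187,back=.03):
    y=np.radians(yaw); return PAN+[-back*np.cos(y),-back*np.sin(y),z]
def from_lip(lip,yaw,s):
    _,_,u,n=pose([0,0,0],yaw,s); return np.array(lip)+.102*u+.071*n
def lip_at(z,yaw=30,d=.05):
    y=np.radians(yaw); return BAS+[d*np.cos(y),d*np.sin(y),z]
def go(p,yaw,s,T,back=0):
    from cell import manip
    q=pose(p,yaw,s,1,back);d=np.linalg.norm(q[0]-manip.state()["tool_pos"])
    manip.move_linear(q[0],rate=max(d,.002)/T,rot=q[1])
def shot(name,cam,crop=None,f=1):
    from cell import cams
    import cv2,pickle
    c=cams.capture(cam);pickle.dump(c,open(name+".pkl","wb"));im=c["image"]
    if crop: u0,u1,v0,v1=crop;im=cv2.resize(im[v0:v1,u0:u1],None,fx=f,fy=f,interpolation=2)
    cv2.imwrite(f"pics/{name}.png",im)
E
python3 - <<'E'
from cell import *
from k import *
np.set_printoptions(precision=2,suppress=True)
L=[("pan",over_pan(s),30,s) for s in(24,0,-15,-20)]+[("bas",from_lip(lip_at(z),30,s),30,s) for s,z in((-15,.18),(0,.14),(20,.115),(30,.11),(40,.11),(50,.11))]
for a,p,y,s in L:
    q=pose(p,y,s);print(a,s,p,inverse_kinematics(q[0],q[1]))
q=pose(SEAT,YAW,24,1,.10);manip.move_pose(q[0],q[1]);manip.set_gripper(.05)
go(SEAT,YAW,24,1.5);s=manip.state();print(s["clock"],s["tool_pos"]-pose(SEAT,YAW,24)[0],s["contact_force"])
shot("pre","side",(250,420,170,320),4)
E
```

```text
pan 24 [0.52 0.29 0.19] [ 0.46 -0.05  2.14  0.05  0.63 -0.1 ]
pan 0 [0.52 0.29 0.19] [ 0.47  0.17  1.86  0.    1.12 -0.05]
pan -15 [0.52 0.29 0.19] [ 0.48  0.33  1.68 -0.01  1.4  -0.04]
pan -20 [0.52 0.29 0.19] [ 0.48  0.38  1.62 -0.02  1.49 -0.04]
bas -15 [0.71 0.1  0.22] [ 0.15  0.51  1.35 -0.09  1.52 -0.35]
bas 0 [0.7  0.1  0.21] [ 0.1   0.34  1.59  0.    1.21 -0.42]
bas 20 [0.67 0.08 0.22] [ 0.    0.12  1.89  0.23  0.84 -0.65]
bas 30 [0.65 0.07 0.22] [-0.06  0.02  2.03  0.45  0.69 -0.88]
bas 40 [0.63 0.06 0.23] [-0.14 -0.06  2.16  0.77  0.61 -1.22]
bas 50 [0.62 0.05 0.23] [-0.24 -0.11  2.28  1.18  0.61 -1.65]
5.9583 [ 0. -0.  0.] [-0.37 -1.01 -0.19]
```

View pics/pre.png

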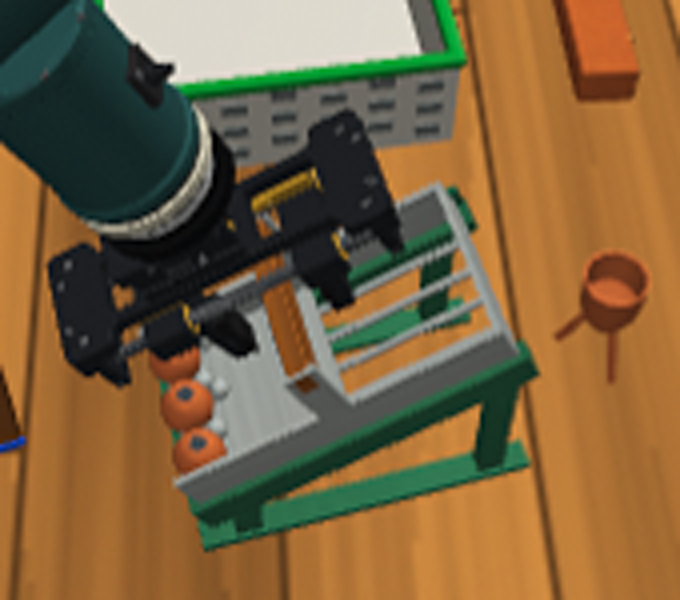

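The fingers straddle the bar cleanly at about (290,320) in the crop. I'll grip, lift and carry to the pan.

```bash
python3 - <<'E'
from cell import *
from k import *
np.set_printoptions(precision=3,suppress=True)
def st(t):
    s=manip.state();print(t,round(s["clock"],2),"w",s["gripper_width"].round(4),"f",s["grasp_force"],s["contact_force"]);return s
manip.set_gripper(0.0,50);s=st("grip")
assert .010<s["gripper_width"]<.018
go(SEAT+[0,0,.03],YAW,24,1);s=st("lift")
assert s["gripper_width"]>.010
go(SEAT+[0,0,.12],YAW,22,1)
p=over_pan(0);p[2]=.275
go(p,30,18,3.5);st("carried")
go(over_pan(0),30,15,1.0);st("low")
shot("b0","top",(120,320,170,300),4)
E
```

```text
Traceback (most recent call last):
AttributeError: 'float' object has no attribute 'round'
```

```bash
cat >> k.py <<'E'
np.set_printoptions(precision=3,suppress=True)
def st(t):
    from cell import manip
    s=manip.state();print(t,round(s["clock"],2),"w",s["gripper_width"],"f",s["grasp_force"],s["contact_force"]);return s
E
python3 - <<'E'
from cell import *
from k import *
s=st("grip")
assert .010<s["gripper_width"]<.018
go(SEAT+[0,0,.03],YAW,24,1);s=st("lift")
assert s["gripper_width"]>.010
go(SEAT+[0,0,.12],YAW,22,1)
p=over_pan(0);p[2]=.275
go(p,30,18,3.5);st("carried")
go(over_pan(0),30,15,1.0);st("low")
shot("b0","top",(120,320,170,300),4)
E
```

```text
grip 6.65 w 0.01317834966624228 f 50.001446418464184 [1.889 0.112 0.915]
lift 7.81 w 0.01302067412946367 f 50.01832500100136 [ 0.744 -0.841 -6.38 ]
carried 12.61 w 0.013211940042243278 f 50.036419071257114 [-0.751 -0.144 -6.245]
low 13.76 w 0.013452440501206055 f 50.04851069301367 [-0.807  0.054 -5.598]
```

View pics/b0.png

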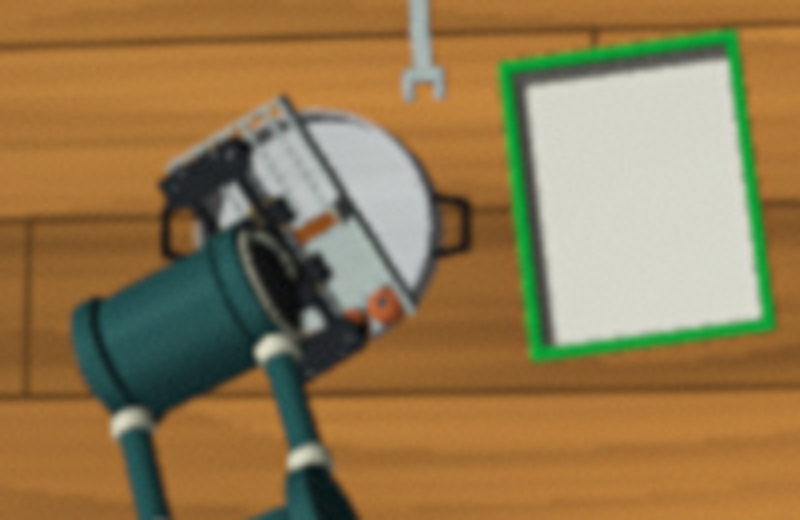

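The tray sits over the pan with the knobs still at the lip, around (380,305) in the crop. Its leftward offset in the picture is camera parallax. Now I'll tilt the slotted end down.

```bash
python3 - <<'E'
from cell import *
from k import *
go(over_pan(0),30,0,.9)
go(over_pan(0),30,-8,.8)
go(over_pan(0),30,-16,.7)
manip.dwell(.8);st("tilted")
go(over_pan(0),30,-9,.35);go(over_pan(0),30,-18,.35);manip.dwell(.5)
st("shaken")
shot("b1","side",(230,400,60,200),4)
E
```

```text
tilted 17.33 w 0.013556654851207913 f 50.02042517066002 [-0.322 -0.317 -6.33 ]
shaken 18.88 w 0.013751638904639603 f 50.01615330576897 [ 0.68  -1.291 -5.265]
```

View pics/b1.png

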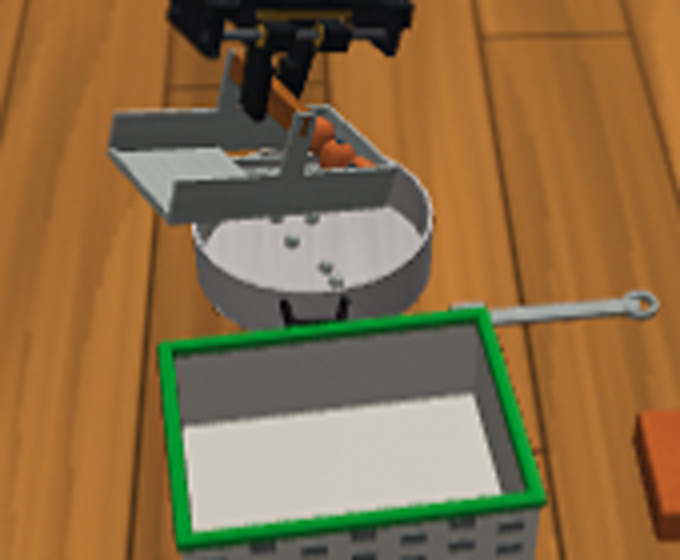

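All five balls are in the pan, at (277,218), (312,218), (291,242), (326,267) and (336,284). The three knobs sit at the slotted end around (335,150). Next is the basket.

```bash
python3 - <<'E'
from cell import *
from k import *
p=over_pan(0);p[2]=.25
go(p,30,-16,.7)
b=lambda s,z,T:go(from_lip(lip_at(z),30,s),30,s,T)
b(-15,.2,2.0)
b(0,.15,.8);st("level")
b(20,.115,1.2);b(30,.11,.8);b(40,.11,.9);b(50,.11,1.0);manip.dwell(.7);st("poured")
shot("c1","side",(230,400,60,240),3);shot("c1t","top")
E
```

```text
level 22.88 w 0.013337586302126062 f 50.06922539323568 [-0.228  0.135 -4.903]
poured 28.04 w 0.013298860719275454 f 50.031150206923485 [-0.2   -0.163 -3.814]
```

View pics/c1.png

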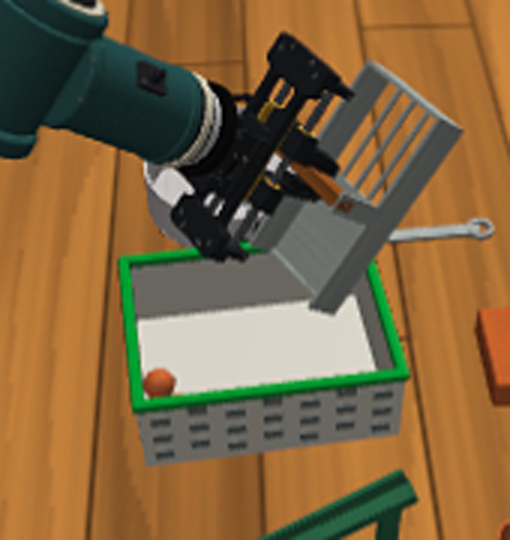

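One knob is visible in the basket at (158,382), and the wrist force now fits an empty tray. I'll raise the tray clear and look from the top before returning it.

```bash
python3 - <<'E'
from cell import *
from k import *
p=from_lip(lip_at(.16),30,45);go(p,30,45,.6)
go([.60,-.15,.30],20,24,2.0);st("away")
shot("d1","top",(140,420,150,290),2.8)
E
```

```text
away 31.04 w 0.013457860667740351 f 50.007401034235954 [ 0.035  0.191 -3.226]
```

View pics/d1.png

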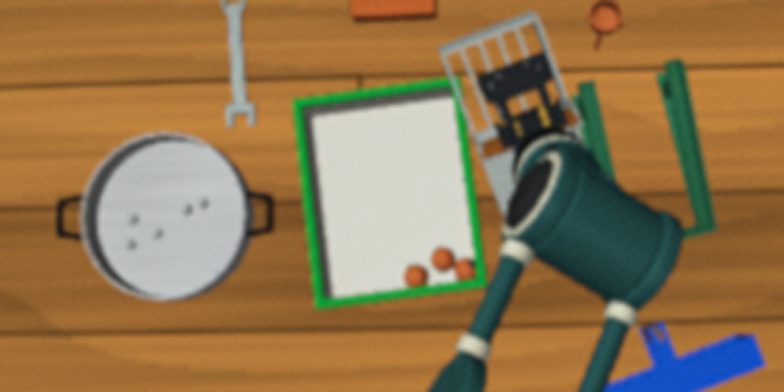

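The pan holds five balls (around (160,222)) and the basket holds all three knobs ((416,275), (443,258), (465,268)). I'll put the tray back.

```bash
python3 - <<'E'
from cell import *
from k import *
go(SEAT+[0,0,.12],YAW,24,1.8)
go(SEAT+[0,0,.03],YAW,24,1.2);st("above")
go(SEAT+[0,0,.008],YAW,24,.8);st("near")
go(SEAT+[0,0,.0005],YAW,24,.8);st("down")
shot("e1","side",(250,420,170,320),4)
E
```

```text
above 34.39 w 0.013460598029013183 f 50.00702295452356 [ 0.669  0.072 -3.495]
near 35.31 w 0.013277517668842515 f 50.007161535322666 [-0.533  0.461 -2.587]
down 36.24 w 0.0136994720574783 f 50.00329155474901 [ 1.623 -0.377 -2.838]
```

View pics/e1.png

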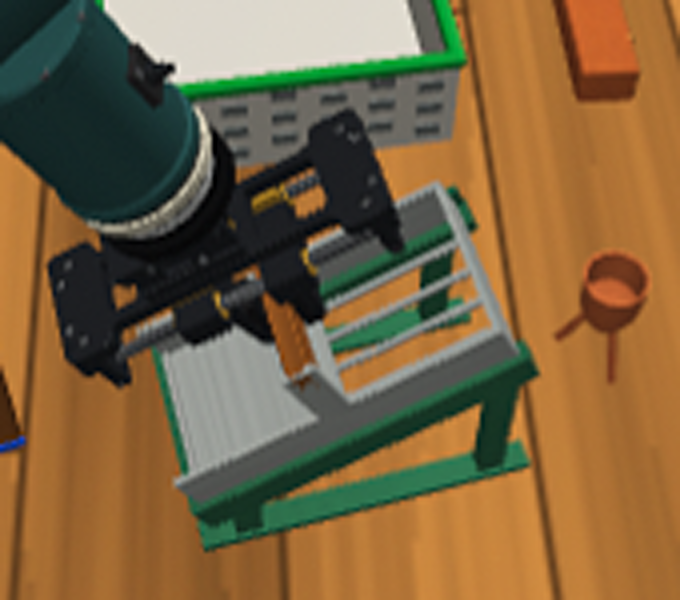

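The tray is seated: its corners at (180,485) and (520,350) match the picture taken before the grasp. I'll release and back off.

```bash
python3 - <<'E'
from cell import *
from k import *
manip.set_gripper(.05);manip.dwell(.2);st("rel")
go(SEAT,YAW,24,1.5,back=.10);manip.dwell(.3);st("off")
shot("f1","side",(250,420,170,320),4)
E
```

```text
rel 37.18 w 0.04964328142391769 f 0.0 [-0.704  0.472 -0.239]
off 39.13 w 0.050197966167667064 f 0.0 [-0.28   0.18  -0.099]
```

View pics/f1.png

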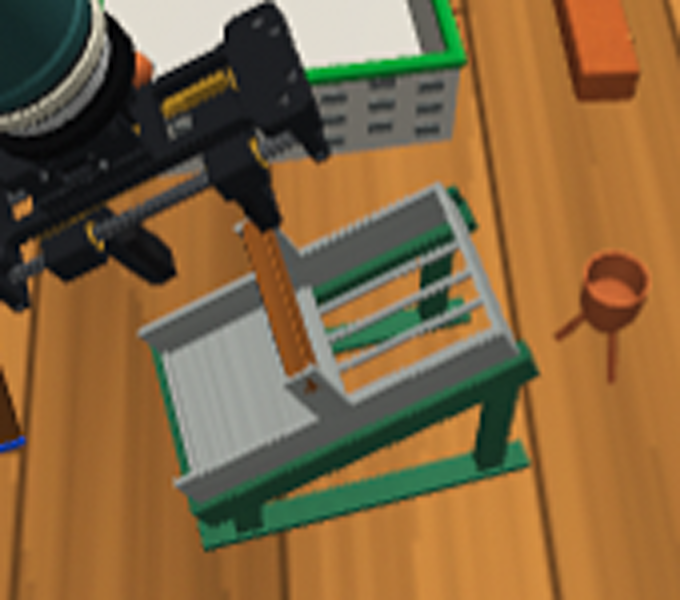

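The empty tray lies flat on its stand as before and the gripper is clear of it.

```bash
python3 -c "
from cell import order;print(order.close_job())"
```

```text
the job is handed in; nothing more can be done
None
```

Job handed in at about 39 s on the robot's clock: all five balls are in the pan, the three knobs are in the basket, and the empty tray is back on its stand and released; the cup, compound bar and wrench were not touched.

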